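# Flip a well plate against the turning fence

### The arm

A 6-joint arm with a two-finger parallel gripper is mounted at the origin on a cart in front of the work surface, level with it; the furniture and walls round the work are solid. World frame = base frame: x ahead of the robot, y to its left, z up, the work surface at z = 0. Lengths are in m, angles in rad, forces in N, time in s.
With the tool pointing down it reaches from about 0.3 to 0.75 m from the base axis. Payload 8.5 kg.
Tool frame: the origin (TCP) lies where the fingers leave the gripper's body, on its centre line; the fingertips stand 64 mm ahead of it and the grasp point (between the pads) lies env.grip_point_offset ahead of it (env.grip_point_offset is the distance from the TCP to the grasp point, in m); z points along the fingers, y is the direction in which the jaws open and shut (so a half turn about z gives the same grasp; the last joint's range is limited). The gripper opens to 88 mm and grips with 3 to 60 N. Pads are 18 mm wide; open, the fingers measure 123 mm over their backs; the gripper's body (75 mm by 187 mm) begins 45 mm behind the grasp point.
Start: joints at [1.081, 0.381, 1.297, -0, 1.464, -0.215], TCP at [0.149, 0.529, 0.303] pointing down, gripper open.
Joint ranges: [-3.11, 3.11], [-0.89, 2.33], [0.22, 2.48], [-1.42, 4.56], [0.17, 2.85], [-2.88, 2.88]. Speed limits (rad/s): [2.39, 2.39, 3.14, 3.14, 3.14, 3.14].

### API

Orientations are given as a unit quaternion [w, x, y, z].
In Python, from bench import env gives the robot as it stands.
- The arm moves only by the shell command python3 -m jog 'ROWS' [FORCE]. ROWS is JSON, a list that holds one entry, the list of rows, each a list of 7 numbers: the shift along the tool's x, y, z in mm, then the turn, a rotation vector about the tool's x, y, z in degrees, then the opening, from 0 (shut) to 1 (fully open). In form: [[[dx, dy, dz, wx, wy, wz, jaw], ...]]. A call has 1 to 8 rows; each row is the pose to reach, as a shift and turn from the pose measured when the call began, along the tool's axes at that moment; what a row does not reach only later rows make up. A row lasts 1/10 s, in which the tool goes at most 50 mm and 8.59 degrees, less where a joint would pass 70% of its speed; a pose out of reach is approached as far as the arm can. A call with a gripper value outside its range is refused whole. The fingers move at their own pace and stop on an object; FORCE is the grip in N (left out, the last holds). Time passes only in rows, so rows that repeat a pose let the fingers close. It gives the time, the measured TCP pose, the force and the opening at its end, in the units of the state.
- env.get_obs(): the state, without advancing time (a new reading comes with each control period).
- env.camera(name): name is "scene" or "top" or "wrist"; returns a dict with "pixels" (384x512x3 uint8, blue, green, red), "range_z" (384x512 float32, m along the optical axis (not along the pixel's ray), 0 where there is no reading), "mtx" (3x3 intrinsics, pixels), "R" (3x3) and "t" (3): a world point X has camera coordinates R X + t. Camera axes: x right, y down, z forward; pixel columns grow to the right and rows downward; lengths in m; the calibration is good to about 2 mm. A picture is of the moment at which its call begins.
- env.job_done(): hands the job in, once; it reports no verdict.
The state is a dict: "time_s": time; "joint_positions": joint angles; "dq": joint speeds; "joint_torque": joint torques, N m; "tcp_pos": TCP position; "tcp_rot": TCP orientation; "wrist_force": force on the tool from outside, world axes, zero at the start; "wrist_torque": the same for the moment, N m; "grip_width": finger opening in m.
Only numpy, scipy, OpenCV 4.12 (cv2) and the standard library are available. Lean on these libraries where they do the work, as an engineer would, in place of code of your own. Each camera call takes 0.05 s, during which the arm holds its last target. There are 200 camera calls.

### The job

The flat metal well plate lies on the bench with its wells face down. Using the fingertips only, push it gently against the grey turning fence until it rides up and leans steeply on the fence, then reach over behind it and push its raised edge back toward the robot, so that it flips over and lies flat on the bench in front of the fence with its wells facing up. Never pick the plate up, and leave the other things where they stand.

Things in the scene. Friction and masses are not known exactly. Their poses are not given: they have to be found in the camera images.
- well_plate: Loose flat bare-metal plate, 60 mm (x) by 90 mm (y) by 6 mm thick, 70 to 110 g. One broad face has a grid of 3 by 4 shallow round wells, the other is smooth. Origin: centre of the well face; z points from there through the plate out of the smooth face: up at the start (wells down), down once flipped. To flip, it turns about its 90 mm edges: far edge up, over and back toward the robot.
- plate_mid (a point): Centre of the well plate, at half thickness. At the start it lies 55 to 90 mm before the foot of the fence's ramp, within 18 mm of the fence's middle line, the plate's x axis within 0.28 rad of the fence's x axis.
- edge_a (a point): Middle of the plate's 90 mm edge that faces the fence at the start, at half thickness, 30 mm from the plate's centre. With the plate leaning fully on the fence this edge is about 53 mm high and some 27 mm behind the foot of the ramp, standing 15 mm above the fence's top.
- edge_b (a point): Middle of the opposite 90 mm edge, the one toward the robot at the start, at half thickness. Pushed low, squarely toward the fence with a few newtons, until it reaches the foot of the ramp, it makes the plate climb and lean at about 60 degrees; the plate stays leaning when the fingers withdraw.
- turning_fence: Fixed grey fence of very slippery plastic (friction about 0.2; bench about 0.6), 150 mm long (y). Origin: on the bench, middle of the foot of its sloped front; x points from front to back, away from the robot, z up. Front: 45 degrees to 8 mm high at x = 8 mm, 58 degrees to 18 mm high at x = 14.2 mm, 70 degrees to the top edge. Flat top to x = 32 mm, upright back; foot flange under 25 mm high to x = 65 mm.
- fence_top (a point): Middle of the top front edge of the fence: 38 mm above the bench, 21.5 mm behind the foot of the ramp.
- vial_1: Bystander: sample vial with black cap, 22 mm across, 44 mm tall, to the left of the plate. Origin: centre of its underside.
- vial_2: Bystander: sample vial with black cap, 22 mm across, 44 mm tall, to the right of the plate. Origin: centre of its underside.
- rubber_bung: Bystander: brown tapered rubber bung, 35 mm across, 32 mm tall, behind the fence. Origin: centre of its underside.
- beaker_50: Bystander: small glass beaker, 51 x 57 x 56 mm, behind the fence. Origin: centre of its underside.
- dropper_amber: Bystander: amber dropper bottle with black cap, 38 mm across, 84 mm tall, beyond the right end of the fence. Origin: centre of its underside.
Not all that is in view belongs to the job. There is more than one size of the well_plate; the job needs the middle-sized.

How it is judged:
By the outcome, as a careful person would: the job done as asked, in the order asked, and still so for the second after the job is handed in, with the robot touching nothing.
It also fails if it takes over 48 s, if anything falls off the work surface, if the arm or the gripper's body presses on something with over 40 N, if the wrist force passes 120 N, or if a joint passes its speed limit or range.

## Working session

There is one attempt and no reset: what is moved stays moved. The work goes in short steps, Python scripts to look and compute and a shell command to move; the robot and the scene stay as the last step left them, time stands still between calls to the robot, and variables do not carry over. Pictures are saved under pics/ and viewed, about 8 in all and at most 12, crops included, and the job is handed in when it is done.

```bash
mkdir -p pics; ls; cat > h.py <<'E'
import numpy as np,cv2
from bench import env
from scipy.spatial.transform import Rotation as Ro
def cam(n):
    c=env.camera(n); c['R']=np.array(c['R']);c['t']=np.array(c['t']).ravel();c['mtx']=np.array(c['mtx']);return c
def ray(c,u,v,z):
    d=c['R'].T@np.linalg.solve(c['mtx'],[u,v,1.]);o=-c['R'].T@c['t'];return o+d*(z-o[2])/d[2]
def pts(c):
    Z=c['range_z'];v,u=np.indices(Z.shape);p=np.stack([u*Z,v*Z,Z],-1)@np.linalg.inv(c['mtx']).T
    return (p-c['t'])@c['R']
def proj(c,X):
    p=c['mtx']@(c['R']@np.array(X)+c['t']);return p[:2]/p[2]
def st():
    o=env.get_obs();q=o['tcp_rot'];return o,np.array(o['tcp_pos']),Ro.from_quat([q[1],q[2],q[3],q[0]]).as_matrix()
E
python3 - <<'E'
from h import *
a=cam('scene');b=cam('top')
cv2.imwrite('pics/1.png',cv2.resize(np.vstack([a['pixels'],b['pixels']]),(800//2*1,600)) if 0 else np.hstack([a['pixels'],b['pixels']])[:, :] if 0 else cv2.resize(b['pixels'],(800,600)))
cv2.imwrite('pics/2.png',a['pixels'])
for c in(a,b): print(-c['R'].T@c['t'],c['mtx'][0,0])
o,p,R=st();print(o['time_s'],p,R,env.grip_point_offset)
E
```

```text
pics
[ 0.08170074 -0.46188085  0.67361578] 441.41822081399556
[0.4453114  0.07015611 1.1417248 ] 400.73511918778865
0.1 [0.14916554 0.52921953 0.30220615] [[-9.62472626e-01  2.71378060e-01 -6.27054129e-04]
 [ 2.71378625e-01  9.62471997e-01 -1.13856114e-03]
 [ 2.94541526e-04 -1.26600302e-03 -9.99999155e-01]] 0.0453
```

View pics/1.png

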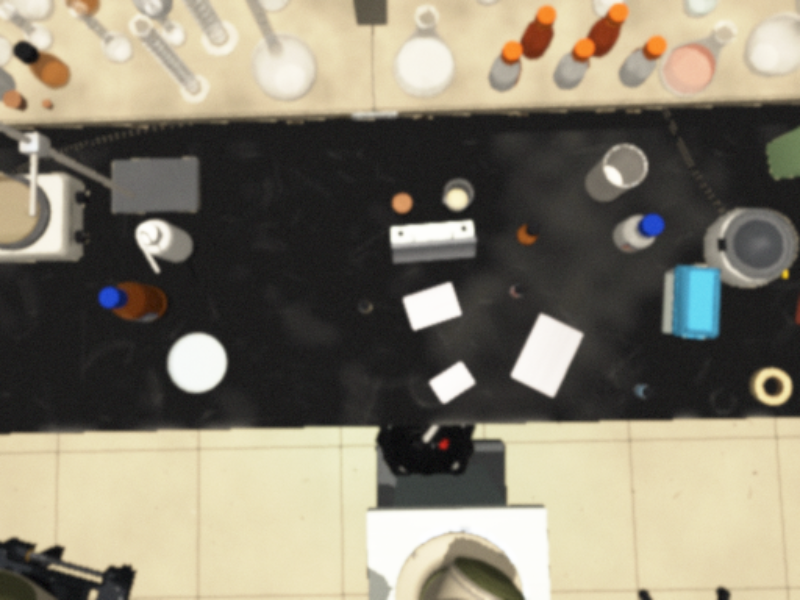

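View pics/2.png

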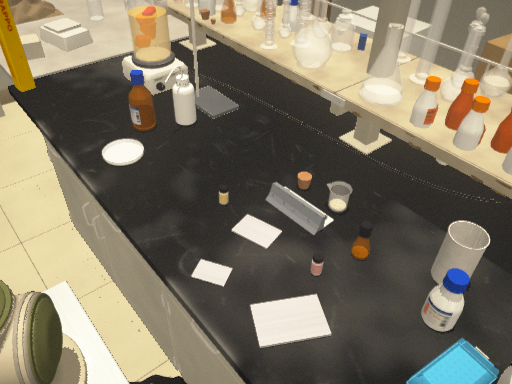

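Top view (800x600 px): three white plates, at (432,306), (452,382, smaller) and (547,355, larger). The one at (432,306), just in front of the grey fence at (433,240), should be the middle-sized one. Next I measure all three and confirm in one crop.

```bash
cat > m.py <<'E'
from h import *
def rects(n,z=.006):
    c=cam(n);g=c['pixels'].min(2);k,_=cv2.threshold(g,170,255,0)
    m=((g>150)*255).astype('uint8')
    out=[]
    for q in cv2.findContours(m,cv2.RETR_EXTERNAL,cv2.CHAIN_APPROX_NONE)[0]:
        if len(q)<15: continue
        w=np.array([ray(c,u,v,z)[:2] for u,v in q[:,0]])
        r=cv2.minAreaRect((w*1000).astype('float32'))
        if 0.2<w[:,0].mean()<.65 and abs(w[:,1].mean())<.25 and min(r[1])>15: out.append((r,w,q))
    return c,out
E
python3 - <<'E'
from m import *
for n in('top','scene'):
    c,o=rects(n)
    for r,w,q in o: print(n,np.round(r[0]),np.round(r[1]),round(r[2],1),q.mean((0,1)).round())
c=cam('top');P=pts(c)
m=(P[...,0]>.5)&(P[...,0]<.62)&(abs(P[...,1]+.0)<.13)&(P[...,2]>.006)
cv2.imwrite('pics/3.png',cv2.resize(c['pixels'][110:270,230:390],(800,800))[:600] if 0 else cv2.resize(c['pixels'][110:260,220:400],(720,600),interpolation=2))
for lo,hi in((.03,.042),(.015,.03),(.042,.09)):
    k=m&(P[...,2]>lo)&(P[...,2]<hi);q=P[k];print(lo,len(q))
    l,cc=cv2.connectedComponents(k.astype('uint8'))
    for i in range(1,l):
        if (cc==i).sum()>8:
            s=P[cc==i]; print((cc==i).sum(),s.min(0).round(3),s.max(0).round(3),cv2.minAreaRect((s[:,:2]*1000).astype('float32')))
E
```

```text
top [372.   0.] [48. 70.] 32.1 [289. 244.]
top [ 416. -171.] [ 86. 127.] 62.2 [350. 227.]
top [509.  32.] [63. 93.] 17.0 [276. 196.]
top [642.  27.] [ 38. 153.] 3.0 [276. 149.]
scene [ 420. -169.] [ 84. 125.] 62.1 [289. 320.]
scene [373.   0.] [45. 67.] 31.5 [212. 272.]
scene [512.  33.] [60. 89.] 16.9 [257. 231.]
0.03 180
159 [ 0.608 -0.048  0.03 ] [0.62  0.1   0.041] ((614.2911376953125, 26.073265075683594), (11.053760528564453, 148.1210174560547), 0.26145604252815247)
11 [ 0.525 -0.118  0.03 ] [ 0.542 -0.111  0.041] ((533.2321166992188, -115.05287170410156), (6.840127468109131, 17.213191986083984), 84.44281005859375)
0.015 158
149 [ 0.602 -0.049  0.015] [0.617 0.1   0.03 ] ((609.4005126953125, 25.594619750976562), (10.021159172058105, 149.64100646972656), 2.4121029376983643)
0.042 31
28 [ 0.524 -0.129  0.042] [ 0.54  -0.112  0.048] ((531.8936157226562, -120.67607116699219), (14.751814842224121, 17.57653045654297), 70.13511657714844)
```

View pics/3.png

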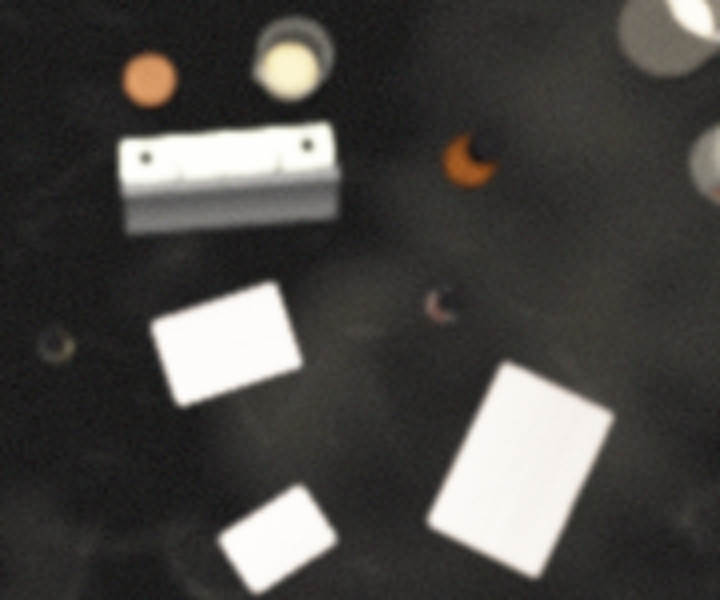

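The pixel rectangle at (276,196), 60x89 mm, is the middle-sized plate. The others measure 47x69 and 85x126. Smooth side is up, and its yaw differs from the fence by about 14°. Next I work out the fence frame, the bystander positions and the first move.

```bash
python3 - <<'E'
from h import *
c=cam('top');P=pts(c)
o=lambda u,v:(220+u/4,110+v/4)
for n,u,v,z in(('footL',125,234,0),('footR',338,218,0),('topL',122,192,.038),('topR',338,178,.038),('bung',150,80,.032),('beaker',292,55,.05),('dropper',485,150,.084),('v1',52,340,.044),('v2',445,302,.044)):
    print(n,ray(c,*o(u,v),z)[:2].round(3))
q=P[(P[...,0]>.58)&(P[...,0]<.64)&(P[...,1]>-.04)&(P[...,1]<.09)&(P[...,2]>.010)&(P[...,2]<.034)]
z=q[:,2];off=np.interp(z,[0,.008,.018,.038],[0,.008,.0142,.0215])
k=np.polyfit(q[:,1],q[:,0]-off,1);print('foot x = k0*y+k1',k,len(q),np.std(q[:,0]-off-np.polyval(k,q[:,1])))
k=P[(abs(P[...,0]-.51)<.02)&(abs(P[...,1]-.032)<.02)];print('plate z',k[:,2].mean())
_,p,R=st()
th=np.radians(17);tgt=np.array([.511,.032,.12])-.062*np.array([np.cos(th),np.sin(th),0])
Rt=np.array([[-np.cos(th),-np.sin(th),0],[-np.sin(th),np.cos(th),0],[0,0,-1]])
print((R.T@(tgt-p)*1000).round(1),np.degrees(Ro.from_matrix(R.T@Rt).as_rotvec()).round(1))
E
```

```text
footL [0.589 0.101]
footR [ 0.596 -0.052]
topL [0.614 0.101]
topR [ 0.619 -0.049]
bung [0.693 0.08 ]
beaker [ 0.704 -0.019]
dropper [ 0.628 -0.142]
v1 [0.511 0.152]
v2 [ 0.531 -0.118]
foot x = k0*y+k1 [-0.03806372  0.59690017] 260 0.006996507041286994
plate z 0.006290521061225504
[-431.  -413.9  182.7] [ -0.   -0.  -32.7]
```

```bash
python3 -m jog '[[[-431,-414,60,0,0,-32.7,0.57],[-431,-414,60,0,0,-32.7,0.57],[-431,-414,60,0,0,-32.7,0.57],[-431,-414,60,0,0,-32.7,0.57],[-431,-414,60,0,0,-32.7,0.57],[-431,-414,60,0,0,-32.7,0.57],[-431,-414,60,0,0,-32.7,0.57],[-431,-414,60,0,0,-32.7,0.57]]]' 20; cat > d.py <<'E'
from h import *
import sys
# target: tip-centre x,y (world), tip height z, yaw deg of tool "forward" -> tool-axes shift mm and turn deg
def delta(x,y,z,yaw):
    _,p,R=st();t=np.radians(yaw);C,S=np.cos(t),np.sin(t)
    Rt=np.array([[-C,-S,0],[-S,C,0],[0,0,-1]])
    print((R.T@(np.array([x,y,z+.064])-p)*1000).round(1),np.degrees(Ro.from_matrix(R.T@Rt).as_rotvec()).round(1))
if __name__=='__main__': delta(*map(float,sys.argv[1:5]))
E
python3 d.py .452 .014 .03 17
```

```text
time_s: 1.1
tcp_pos: [0.3411, 0.2027, 0.265]
tcp_rot: [0.0, -0.148, 0.989, -0.0]
wrist_force: [2.0, 0.9, 0.2]
grip_width: 0.0504
[ -50.9 -212.8  171.1] [-0.  0. -0.]
```

```bash
python3 -m jog '[[[-51,-213,60,0,0,0,0.57],[-51,-213,60,0,0,0,0.57],[-51,-213,60,0,0,0,0.57],[-51,-213,60,0,0,0,0.57],[-51,-213,60,0,0,0,0.57],[-51,-213,171,0,0,0,0.57],[-51,-213,171,0,0,0,0.57],[-51,-213,171,0,0,0,0.57]]]'; python3 d.py .452 .014 .002 17
python3 - <<'E'
from h import *
w=cam('wrist');cv2.imwrite('pics/4.png',w['pixels'])
c=cam('scene');cv2.imwrite('pics/5.png',cv2.resize(c['pixels'][150:350,130:400],(810//1-10,592)))
E
```

```text
time_s: 1.9
tcp_pos: [0.4504, 0.0138, 0.0902]
tcp_rot: [-0.003, -0.147, 0.989, 0.001]
wrist_force: [0.2, 0.1, 0.2]
grip_width: 0.0507
[-1.7 -0.3 24.2] [ 0.2 -0.3 -0.1]
```

View pics/5.png

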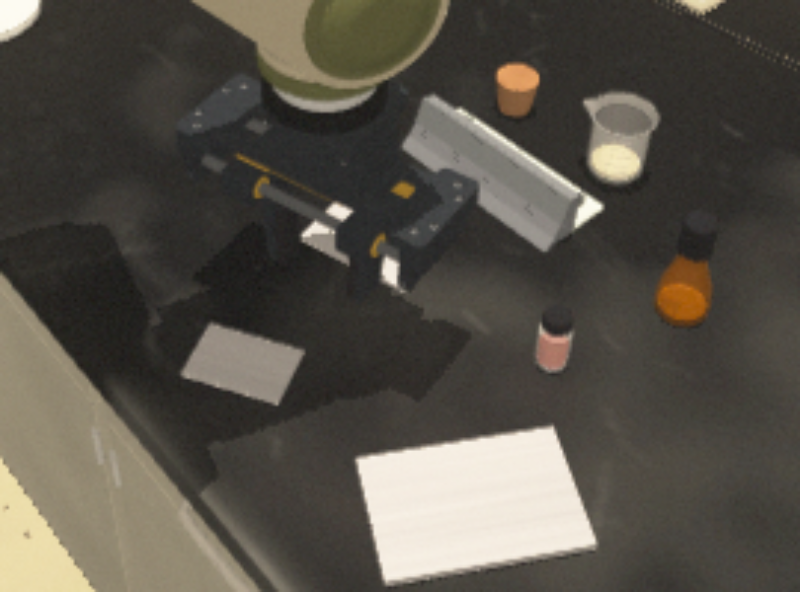

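Fingers (px ~(275,240) and ~(360,280)) stand behind the plate's near edge, parallel to it. Next I lower them and start the push.

```bash
python3 -m jog '[[[-1,0,12,0,0,0,0.57],[-1,0,24,0,0,0,0.57],[-1,0,24,0,0,0,0.57],[-8,0,24,0,0,0,0.57],[-14,0,24,0,0,0,0.57],[-20,0,24,0,0,0,0.57],[-24,0,24,0,0,0,0.57],[-26,0,24,0,0,0,0.57]]]'; python3 d.py .522 .022 .002 2.4
```

```text
time_s: 2.8
tcp_pos: [0.4767, 0.0216, 0.0686]
tcp_rot: [-0.002, -0.148, 0.989, 0.001]
wrist_force: [-1.1, -0.1, 0.1]
grip_width: 0.0501
[-43.4 -12.8   2.4] [ 0.1 -0.2 14.6]
```

```bash
python3 -m jog '[[[-5,-1.5,3,0,0,1.8,0.57],[-11,-3,3,0,0,3.6,0.57],[-16,-5,3,0,0,5.5,0.57],[-22,-6.5,3,0,0,7.3,0.57],[-27,-8,3,0,0,9.1,0.57],[-33,-9.5,3,0,0,11,0.57],[-38,-11,3,0,0,13,0.57],[-43,-13,3,0,0,14.6,0.57]]]'; python3 d.py .586 .0235 .002 2.4
python3 - <<'E'
from h import *
c=cam('top');cv2.imwrite('pics/6.png',cv2.resize(c['pixels'][120:240,220:380],(800,600)))
E
```

```text
time_s: 3.6
tcp_pos: [0.5218, 0.0218, 0.0654]
tcp_rot: [-0.002, -0.02, 1.0, 0.0]
wrist_force: [-0.8, 0.5, 0.4]
grip_width: 0.0504
[-64.3  -0.8  -0.8] [ 0.1 -0.2 -0.1]
```

View pics/6.png

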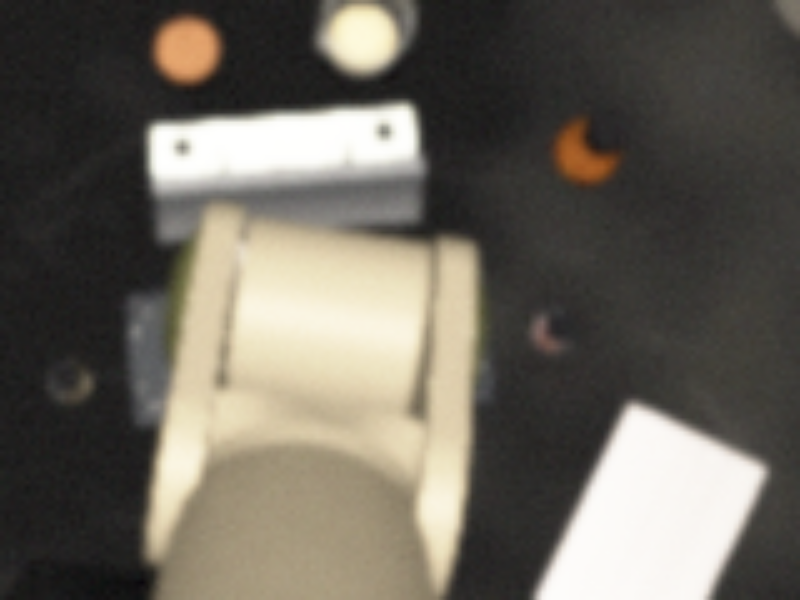

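The wrist hides the plate, but the fingers are square to the fence and the plate's front edge should be near the ramp foot (fence foot at row ~235). I push up the ramp in stages, watching the force.

```bash
python3 -m jog '[[[-4,0,0,0,0,0,0.57],[-8,0,0,0,0,0,0.57],[-12,0,0,0,0,0,0.57],[-16,0,0,0,0,0,0.57],[-20,0,0,0,0,0,0.57],[-24,0,0,0,0,0,0.57],[-28,0,0,0,0,0,0.57],[-32,0,0,0,0,0,0.57]]]'; python3 d.py .586 .0235 .002 2.4
python3 - <<'E'
from h import *
c=cam('scene');cv2.imwrite('pics/7.png',cv2.resize(c['pixels'][160:260,200:350],(750,500)))
E
```

```text
time_s: 4.45
tcp_pos: [0.5552, 0.0228, 0.0655]
tcp_rot: [-0.001, -0.019, 1.0, 0.0]
wrist_force: [-0.8, -0.5, -0.2]
grip_width: 0.05
[-30.8  -0.5  -0.6] [ 0.  -0.1 -0.2]
```

View pics/7.png

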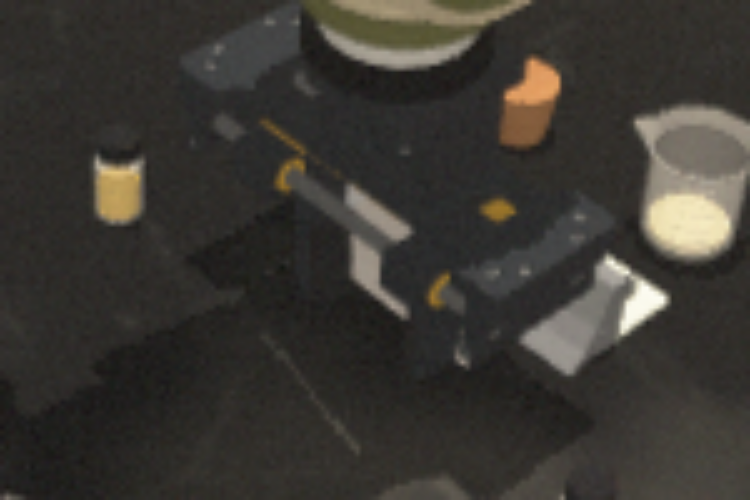

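The plate is visible between the fingers (345..410, 190..310) and climbing. I keep pushing to the foot.

```bash
python3 -m jog '[[[-4,0,0,0,0,0,0.57],[-8,0,0,0,0,0,0.57],[-12,0,0,0,0,0,0.57],[-16,0,0,0,0,0,0.57],[-20,0,0,0,0,0,0.57],[-23,0,0,0,0,0,0.57],[-26,0,0,0,0,0,0.57],[-28,0,0,0,0,0,0.57]]]'; python3 d.py .586 .0235 .002 2.4
python3 - <<'E'
from h import *
c=cam('scene');cv2.imwrite('pics/8.png',cv2.resize(c['pixels'][160:260,200:350],(750,500)))
w=cam('wrist');cv2.imwrite('pics/w.png',w['pixels'])
E
```

```text
time_s: 5.3
tcp_pos: [0.5834, 0.0239, 0.0654]
tcp_rot: [-0.001, -0.019, 1.0, 0.0]
wrist_force: [-7.3, -1.1, 3.6]
grip_width: 0.0503
[-2.6 -0.5 -0.6] [ 0.  -0.2 -0.2]
```

View pics/8.png

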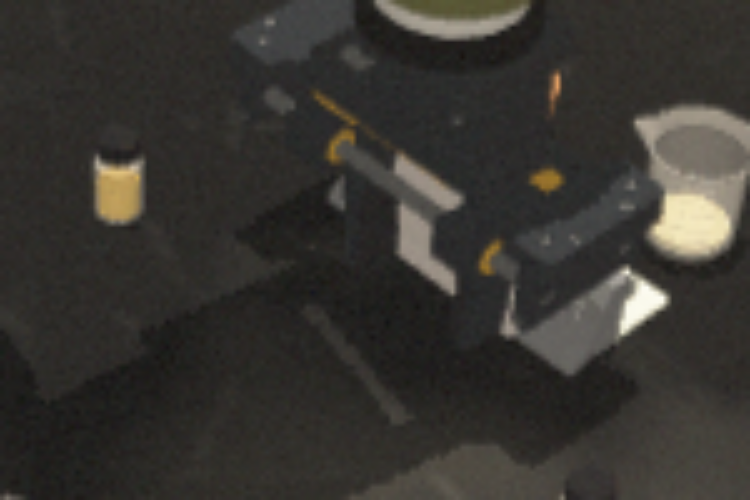

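Contact force rose to 7 N, so the plate has bottomed out against the ramp. I withdraw and check the lean.

```bash
python3 -m jog '[[[3,0,0,0,0,0,0.57],[10,0,0,0,0,0,0.57],[25,0,0,0,0,0,0.57],[55,0,0,0,0,0,0.57],[60,0,-30,0,0,0,0.3],[60,0,-80,0,0,0,0.3],[60,0,-110,0,0,0,0.3],[60,0,-120,0,0,0,0.3]]]'
cat > lean.py <<'E'
from h import *
def lean(n,f):
    c=cam('scene');P=pts(c)
    cv2.imwrite(f'pics/{n}.png',cv2.resize(c['pixels'][160:260,200:350],(750,500)))
    t=np.radians(2.4);D=P[...,:2]-[.595,.025]
    X=D[...,0]*np.cos(t)+D[...,1]*np.sin(t);Y=-D[...,0]*np.sin(t)+D[...,1]*np.cos(t);Z=P[...,2]
    m=(X>-.1)&(X<.06)&(abs(Y)<.09)&(Z>.004)&(Z<.075)
    for y in np.arange(-.07,.08,.02):
        s=m&(abs(Y-y)<.01)
        if s.sum()>5:
            i=Z[s].argmax();print(round(y,2),s.sum(),'top',(X[s][i]*1e3).round(1),(Z[s][i]*1e3).round(1),'minX',(X[s].min()*1e3).round(1),'z there',(Z[s][X[s].argmin()]*1e3).round(1))
import sys;lean(sys.argv[1],0)
E
python3 lean.py 9
```

```text
time_s: 6.2
tcp_pos: [0.524, 0.0214, 0.1887]
tcp_rot: [0.001, -0.019, 1.0, -0.0]
wrist_force: [0.0, 0.7, -0.3]
grip_width: 0.0267
-0.07 190 top 29.7 38.2 minX 7.5 z there 7.0
-0.05 213 top 29.0 53.9 minX -1.7 z there 5.8
-0.03 226 top 26.1 55.9 minX -3.1 z there 8.2
-0.01 207 top 26.2 56.5 minX -1.2 z there 4.7
0.01 209 top 26.0 56.1 minX -1.8 z there 4.1
0.03 166 top 23.7 52.2 minX -2.5 z there 5.9
0.05 92 top 25.1 55.6 minX -2.2 z there 6.2
0.07 36 top 17.8 18.5 minX 6.1 z there 4.1
```

View pics/9.png

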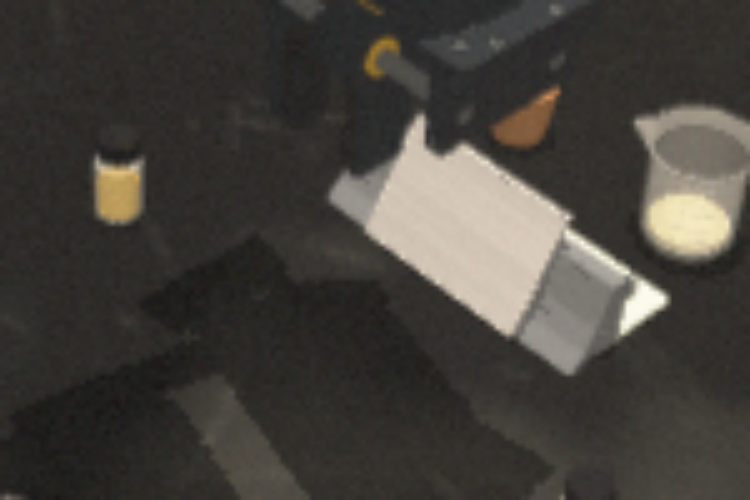

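The plate leans fully and squarely on the fence: raised edge at about 56 mm, near edge at the foot (px (370,230)-(515,335)), centred within a few mm. Next I reach over it.

```bash
python3 d.py .655 .0305 .045 2.4
```

```text
[-131.1    4.    79.6] [-0.   0.1 -0.2]
```

```bash
python3 -m jog '[[[-40,1,0,0,0,0,0.3],[-80,2,0,0,0,0,0.3],[-115,3,0,0,0,0,0.3],[-134,4,0,0,0,0,0.3],[-134,4,0,0,0,0,0.3],[-134,4,30,0,0,0,0.3],[-134,4,55,0,0,0,0.3],[-134,4,60,0,0,0,0.3]]]'; python3 d.py .655 .0305 .045 2.4; python3 lean.py 10
```

```text
time_s: 7.05
tcp_pos: [0.6555, 0.0307, 0.1247]
tcp_rot: [-0.003, -0.019, 1.0, 0.0]
wrist_force: [-0.4, 0.9, 0.2]
grip_width: 0.0265
[ 0.5 -0.2 15.7] [ 0.  -0.3 -0.2]
-0.07 188 top 28.3 39.5 minX 5.1 z there 4.5
-0.05 216 top 25.9 57.3 minX 0.9 z there 10.1
-0.03 246 top 50.8 75.0 minX -4.1 z there 7.5
-0.01 232 top 50.2 74.8 minX -2.2 z there 4.5
0.01 217 top 51.5 73.6 minX -2.1 z there 8.1
0.03 214 top 51.1 74.9 minX -1.0 z there 8.2
0.05 118 top 24.6 56.1 minX -42.9 z there 4.3
0.07 118 top 23.6 39.2 minX 5.8 z there 8.1
```

View pics/10.png

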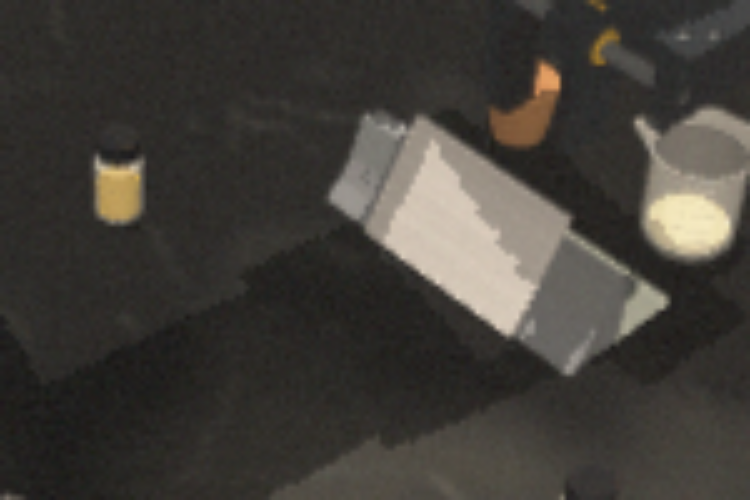

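The fingers are behind the plate, front faces at x≈51 mm in the fence frame, and the plate still leans. I lower them and draw them back toward the robot.

```bash
python3 -m jog '[[[0,0,8,0,0,0,0.3],[0,0,16,0,0,0,0.3],[0,0,16,0,0,0,0.3],[8,0,16,0,0,0,0.3],[14,0,16,0,0,0,0.3],[19,0,16,0,0,0,0.3],[23,0,16,0,0,0,0.3],[27,0,16,0,0,0,0.3]]]'; python3 d.py .595 .028 .045 2.4; python3 lean.py 11
```

```text
time_s: 7.9
tcp_pos: [0.6288, 0.0296, 0.1102]
tcp_rot: [-0.001, -0.019, 1.0, 0.0]
wrist_force: [0.2, -0.4, 0.2]
grip_width: 0.0268
[33.9 -0.3  1.4] [ 0.  -0.2 -0.2]
-0.07 194 top 23.3 39.3 minX 6.6 z there 5.3
-0.05 224 top 19.8 58.7 minX -0.4 z there 4.2
-0.03 275 top 23.8 74.6 minX -2.7 z there 8.5
-0.01 228 top 25.3 73.7 minX -3.4 z there 5.3
0.01 250 top 29.5 74.1 minX -3.3 z there 4.7
0.03 224 top 22.9 75.0 minX -3.3 z there 4.0
0.05 88 top 16.6 59.4 minX -2.8 z there 4.1
0.07 116 top 27.0 40.2 minX 3.6 z there 5.0
```

The plate is rising and its near edge is holding at the foot. I carry on past the balance point.

```bash
python3 -m jog '[[[4,0,0,0,0,0,0.3],[8,0,0,0,0,0,0.3],[12,0,0,0,0,0,0.3],[16,0,0,0,0,0,0.3],[20,0,0,0,0,0,0.3],[24,0,0,0,0,0,0.3],[28,0,0,0,0,0,0.3],[32,0,0,0,0,0,0.3]]]'; python3 lean.py 12
```

```text
time_s: 8.75
tcp_pos: [0.5961, 0.0284, 0.1102]
tcp_rot: [-0.002, -0.019, 1.0, 0.0]
wrist_force: [0.5, -0.1, -0.8]
grip_width: 0.0266
-0.07 190 top 31.1 40.1 minX 4.3 z there 5.5
-0.05 220 top 25.4 39.2 minX -59.6 z there 22.8
-0.03 370 top -7.4 74.6 minX -60.6 z there 20.5
-0.01 310 top -8.4 74.7 minX -61.0 z there 20.3
0.01 291 top 3.3 73.6 minX -89.8 z there 4.4
0.03 289 top -6.1 72.5 minX -61.7 z there 20.7
0.05 96 top 18.1 25.9 minX -60.6 z there 21.1
0.07 106 top 22.9 38.0 minX 3.6 z there 5.1
```

View pics/12.png

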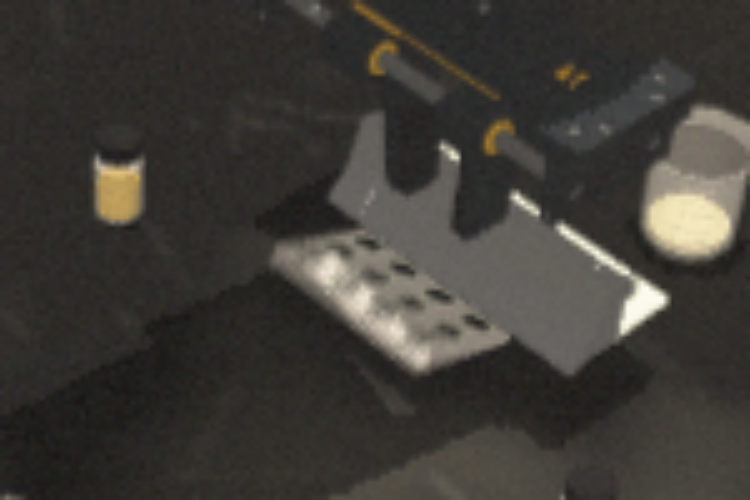

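The plate has tipped over and is caught mid-fall, wells up and clear of the fingers. I raise the arm and check.

```bash
python3 -m jog '[[[0,0,-20,0,0,0,0.3],[0,0,-60,0,0,0,0.3],[0,0,-100,0,0,0,0.3],[0,0,-140,0,0,0,0.3],[40,60,-170,0,0,0,0.3],[80,110,-180,0,0,0,0.3],[120,150,-180,0,0,0,0.3],[120,150,-180,0,0,0,0.3]]]'; python3 lean.py 13
python3 - <<'E'
from m import *
for n in('top','scene'):
    c,o=rects(n)
    for r,w,q in o: print(n,np.round(r[0]),np.round(r[1]),round(r[2],1),q.mean((0,1)).round())
P=pts(cam('scene'));t=np.radians(2.4)
D=P[...,:2]-[.595,.025];X=D@[np.cos(t),np.sin(t)];Y=D@[-np.sin(t),np.cos(t)]
s=(X>-.055)&(X<-.012)&(abs(Y)<.035)&(P[...,2]<.05);A=np.c_[X[s],Y[s],np.ones(s.sum())]
print('plane',np.linalg.lstsq(A,P[...,2][s],rcond=None)[0],s.sum())
E
```

```text
time_s: 9.6
tcp_pos: [0.469, 0.1747, 0.2913]
tcp_rot: [-0.002, -0.019, 1.0, 0.0]
wrist_force: [0.9, 0.7, 0.4]
grip_width: 0.0262
-0.07 193 top 23.9 39.4 minX 5.4 z there 4.1
-0.05 196 top 24.4 39.8 minX -65.7 z there 4.7
-0.03 308 top 29.5 39.8 minX -66.6 z there 7.7
-0.01 299 top 28.0 40.0 minX -65.8 z there 4.9
0.01 297 top 24.6 39.5 minX -65.6 z there 5.2
0.03 273 top 24.0 39.9 minX -65.9 z there 5.8
0.05 169 top 23.3 39.3 minX -64.8 z there 4.8
0.07 118 top 29.4 38.4 minX 6.2 z there 4.0
top [372.  -0.] [48. 71.] 32.1 [289. 244.]
top [ 417. -171.] [ 86. 128.] 62.3 [350. 227.]
top [556.  24.] [64. 93.] 3.3 [278. 179.]
top [641.  27.] [ 39. 153.] 3.1 [276. 149.]
scene [ 420. -169.] [ 84. 125.] 62.1 [289. 320.]
scene [373.   0.] [45. 67.] 31.5 [212. 272.]
scene [559.  24.] [60. 90.] 2.8 [276. 223.]
plane [0.00433999 0.00304677 0.00509504] 451
```

View pics/13.png

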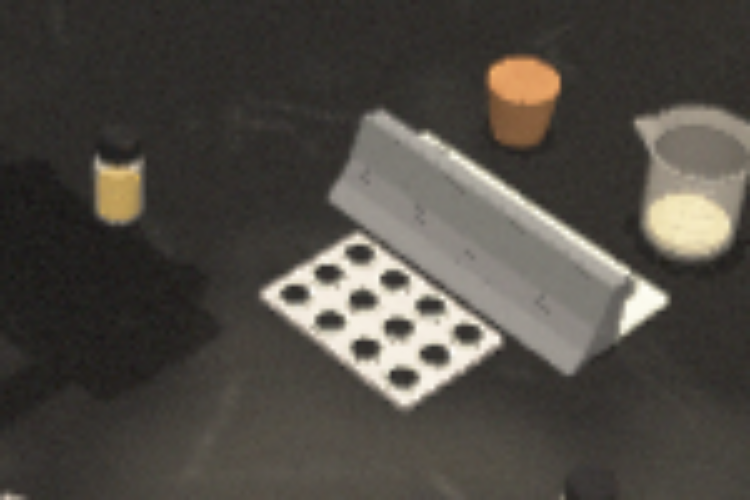

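The plate lies flat in front of the fence with all 12 wells up (260-500, 235-410). The slope is under 0.3°, nothing else has moved, and the arm is clear.

```bash
python3 -c "
from bench import env
print(env.job_done())"
```

```text
the job is handed in; nothing more can be done
None
```

The middle-sized plate is flipped: it lies flat on the bench in front of the fence with its 3 by 4 wells facing up. I handed the job in at about 10 s of the allowed 48 s.

- **Push and lean:** I pushed the plate (measured 60 x 89 mm) with the open fingertips, squaring it to the fence on the way. It climbed until the contact force reached about 7 N, then stayed leaning when the fingers withdrew, with its raised edge about 56 mm high.
- **Flip:** I reached over behind it and drew the raised edge back toward the robot until it fell over. It was never gripped or lifted.
- **Last checks:** The plate sits at about (0.558, 0.024) m with its near edge about 65 mm in front of the fence foot. It is within about 1° of square to the fence, and a plane fit gave a slope under 0.3°.
- **Bystanders:** The two other plates measured the same as before. The left vial, bung and beaker look unmoved in the last picture. I did not re-measure the right vial or the dropper bottle at the end, but the fingers never came near them.
- **Disagreements:** The top and scene cameras differed by about 3 mm on plate positions, which did not affect the job. No check failed.

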